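# Pack the mailbox keys into the hall box under its lift-out tray

## Task

Pack the open aluminium box, one thing at a time in this order: lower the ceramic dish onto the bottom of the box (do not drop it), lay the ring of mailbox keys in the dish, set the lift-out tray level on its ledges above them, then lay the yellow key tag flat in the tray. Finally swing the lid fully shut, and leave the mirror, the polish tin and the brush where they lie.

Things in the scene. Friction and masses are not known exactly. Their poses are not given: they have to be found in the camera images.
- box: Open aluminium box, fixed, 148 (its x) by 198 (its y) by 78 mm high, walls and floor 3 mm; origin: centre of underside, z up. Lid hinged along the +x side (hinge line along y at x 74, z 78 mm). Inside, along each short end (+y, -y), a ledge 16 mm wide, top at z = 39 mm, carries the lift-out tray; between the ledges 160 mm of floor are open.
- lid (a joint): Angle of the box lid in rad: 0 shut, about 1.8 at the start (open, leaning back away from the box), 2.0 at most. Stiff hinge: the lid stays wherever it is left, even half open; 2 to 5 N at its free edge move it. No latch to work: its spring lever is part of the lid.
- lid_edge (a point): Middle of the lid's free long edge, on the outer (when shut, upper) face, 150 mm from the hinge line; at box x -76, z 82 mm when shut. The lid is a flat aluminium plate 152 by 202 mm, 4 mm thick, with a low lip; its inner face lies on the box rim when shut.
- dish: White ceramic dish, rectangular with rounded corners, 116 mm (its x) by 68 mm (its y), 18 mm high, walls and floor 4 mm, so 108 by 60 mm and 14 mm deep inside; about 140 g. Origin: centre of its underside, z up. Grasp it across its 68 mm. With its x along the box's x the fingers stay clear of the ledges and the open lid.
- keys: Steel ring with two flat mailbox keys and a brown wooden fob, one rigid bunch, 60 mm long (its x) by 40 mm wide (its y), 60 g. Origin: middle of the bunch at its underside, z up. Ring (26 mm) at -x; keys (2.5 mm thick) spread to +x under the fob. Fob: bar 40 (x) by 18 (y) mm centred at x = 9 mm, z 2.5 to 13.5 mm: grasp across it, along y.
- tray: Lift-out aluminium tray, 130 (its x) by 180 mm (its y), 22 mm high, walls and floor 2.5 mm, about 200 g, with a fixed black grip bar over its middle: 64 mm along x, 12 mm across y, z 20 to 34 mm, on two posts. Origin: centre of underside, z up. In the box its x lies along the box's x, either way round, with 6 mm of play on each side.
- tag: Flat yellow plastic key tag, 50 mm (its x) by 22 mm (its y), 8 mm thick. Origin: centre of its underside, z up. 20 g. It fits in the tray on either side of the grip bar.
- mirror: Round steel mirror lying on the table, 70 mm across, 6 mm thick. Bystander. Origin: centre of its underside.
- tin: Round shoe polish tin, 66 mm across, 22 mm high. Bystander. Origin: centre of its underside.
- brush: Clothes brush lying on its bristles, 150 mm (its x) by 46 mm, 38 mm high. Bystander. Origin: centre of its underside.
There are look-alikes about, which are no part of the job. Of the things that look like the tray, the largest one is meant.

How it is judged:
By the outcome, as a careful person would: the job done as asked, in the order asked, and still so for the second after the job is handed in, with the robot touching nothing.
It also fails if it takes over 134 s, if anything falls off the work surface, if the arm or the gripper's body presses on something with over 40 N, if the wrist force passes 120 N, or if a joint passes its speed limit or range.

## Robot

A 6-joint arm with a two-finger parallel gripper is mounted at the origin on the work surface. World frame = base frame: x ahead of the robot, y to its left, z up, the work surface at z = 0. Lengths are in m, angles in rad, forces in N, time in s.
With the tool pointing down it reaches from about 0.375 to 0.9 m from the base axis. Payload 3.1 kg.
Tool frame: the origin (TCP) lies between the finger pads; the fingertips stand manip.nose_length ahead of it and the grasp point (between the pads) lies 5 mm behind it (manip.nose_length is the distance from the TCP to the fingertips, in m); z points along the fingers, y is the line along which they close (so a half turn about z gives the same grasp; the last joint's range is limited). The gripper opens to 85 mm and grips with 20 to 120 N. Pads are 22 mm wide; open, the fingers measure 114 mm over their backs; the gripper's body (76 mm by 85 mm) begins 54 mm behind the grasp point. The pads swing forward as they close: fully open they stand 13 mm farther back than shut.
Start: joints at [1.038, 0.527, 1.433, -0, 1.181, -0.178], TCP at [0.216, 0.586, 0.245] pointing down, gripper open.
Joint ranges: [-3.08, 3.08], [-0.75, 2.2], [0.22, 2.44], [-1.43, 4.57], [0, 2.65], [-2.85, 2.85]. Speed limits (rad/s): [2.79, 2.79, 3.14, 3.14, 3.14, 3.14].

## Interface

Orientations are given as a unit quaternion [x, y, z, w].
In Python, from station import monitor, eyes, job, manip gives the robot as it stands.
- The arm moves only by the shell command python3 -m pendant 'ROWS' [FORCE]. ROWS is JSON, a list that holds one entry, the list of rows, each a list of 7 numbers: the shift along the tool's x, y, z as a fraction of full scale, then the turn, a rotation vector about the tool's x, y, z as a fraction of full scale, then the opening, from 0 (shut) to 1 (fully open). A call has 1 to 20 rows; each row shifts and turns the commanded pose from where the row before left it, along the tool's axes as they then stand; what a row does not reach is not made up. Full scale, the value 1, is 800 mm for a shift and 0.12 rad for a turn. A row lasts 1/10 s, in which the tool goes at most 50 mm and 8.59 degrees, less where a joint would pass 70% of its speed; a pose out of reach is approached as far as the arm can. A call with a number of a shift or a turn outside -1 to 1 is refused whole. A call with a gripper value outside its range is refused whole. The fingers move at their own pace and stop on an object; FORCE is the grip in N (left out, the last holds). Time passes only in rows, so rows that do not move let the fingers close. It gives the time, the measured TCP pose, the force, the opening and the grip force at its end, in the units of the state.
- monitor.sense(): the state, without advancing time (a new reading comes with each control period).
- eyes.snapshot(name): name is "scene" or "top" or "wrist"; returns a dict with "pixels" (384x512x3 uint8, red, green, blue), "depth" (384x512 float32, m along the optical axis (not along the pixel's ray), 0 where there is no reading), "intrinsics" (3x3 intrinsics, pixels), "eye" and "attitude" of the camera in the world. Camera axes: x right, y down, z forward; pixel columns grow to the right and rows downward; lengths in m; the calibration is good to about 2 mm. The wrist camera is an equidistant fisheye: a pixel r from the principal point sees the ray r / f radians off the axis. A picture is of the moment at which its call begins.
- job.sign_off(): hands the job in; it is judged then, once.
The state is a dict: "t": time; "q": joint angles; "qd": joint speeds; "tau": joint torques, N m; "tcp_pos": TCP position; "tool_rot": TCP orientation; "force": force on the tool from outside, world axes, zero at the start; "ft_torque": the same for the moment, N m; "finger_gap": opening from 0.0 (shut) to 1.0 (fully open); "gripper_force": force on a finger pad.
Only numpy, scipy, OpenCV 4.12 (cv2) and the standard library are available. Lean on these libraries where they do the work, as an engineer would, in place of code of your own. Each camera call takes 0.05 s, during which the arm holds its last target. There are 200 camera calls.

## Working session

There is one attempt and no reset: what is moved stays moved. The work goes in short steps, Python scripts to look and compute and a shell command to move; the robot and the scene stay as the last step left them, time stands still between calls to the robot, and variables do not carry over. Pictures are saved under pics/ and viewed, at most 14 in all, crops included, and the job is handed in when it is done.

```bash
ls; mkdir -p pics; cat > h.py <<'E'
import numpy as np, cv2
from scipy.spatial.transform import Rotation as R
from station import monitor, eyes, job, manip
def snap(n,f=None):
    s=eyes.snapshot(n)
    if f: cv2.imwrite(f,s["pixels"][:,:,::-1])
    np.savez('last_%s.npz'%n,**{k:np.array(v) for k,v in s.items()})
    return s
def load(n): return dict(np.load('last_%s.npz'%n))
def rot(s):
    a=np.array(s["attitude"],float); return a if a.shape==(3,3) else R.from_quat(a).as_matrix()
def cloud(s,fish=False):
    d=np.array(s["depth"],float);K=np.array(s["intrinsics"]);h,w=d.shape
    u,v=np.meshgrid(np.arange(w),np.arange(h))
    x=(u-K[0,2])/K[0,0];y=(v-K[1,2])/K[1,1]
    if fish:
        r=np.hypot(x,y)+1e-9;k=np.tan(np.minimum(r,1.5))/r;x=x*k;y=y*k
    P=np.stack([x*d,y*d,d],-1)@rot(s).T+np.array(s["eye"])
    P[d<=0]=np.nan
    return P
def st():
    m=monitor.sense();r=R.from_quat(m["tool_rot"]).as_matrix()
    print("t%.2f"%m["t"],"tcp",np.round(m["tcp_pos"],4),"x",np.round(r[:,0],3),"y",np.round(r[:,1],3),"z",np.round(r[:,2],3),"F",np.round(m["force"],1),"gap",round(m["finger_gap"],3),"gf",np.round(m["gripper_force"],1),"q",np.round(m["q"],2))
E
python3 - <<'E'
from h import *
st();print(manip.nose_length)
for n in("scene","top","wrist"):
    s=snap(n,f'pics/{n}0.png');print(n,np.array(s["eye"]),rot(s).round(3).tolist(),np.array(s["intrinsics"])[0])
a=cv2.imread('pics/scene0.png');b=cv2.imread('pics/top0.png')
E
```

```text
pics
t0.00 tcp [0.2161 0.5857 0.2443] x [-0.938  0.346  0.   ] y [ 0.346  0.938 -0.002] z [-0.001 -0.002 -1.   ] F [-0.6  0.3  1. ] gap 1.0 gf 0.0 q [ 1.04  0.53  1.43  0.    1.18 -0.18]
0.014
scene [0.78633969 0.52465241 1.003517  ] [[-0.879, 0.414, -0.236], [0.477, 0.76, -0.442], [-0.004, -0.501, -0.865]] [479.61827365   0.         254.90720798]
top [0.38598209 0.0489995  1.03465917] [[0.022, -0.991, 0.129], [-0.999, -0.024, -0.021], [0.024, -0.129, -0.991]] [411.15767948   0.         258.19464839]
wrist [0.14534161 0.61275083 0.37242052] [[0.345, 0.896, 0.28], [0.938, -0.329, -0.104], [-0.001, 0.299, -0.954]] [297.31863964   0.         256.04626045]
```

```bash
python3 - <<'E'
import cv2
for n in("scene","top"):
    cv2.imwrite(f'pics/{n}0b.png',cv2.resize(cv2.imread(f'pics/{n}0.png'),(800,600),interpolation=cv2.INTER_CUBIC))
E
```

```text
(no output)
```

View pics/top0b.png

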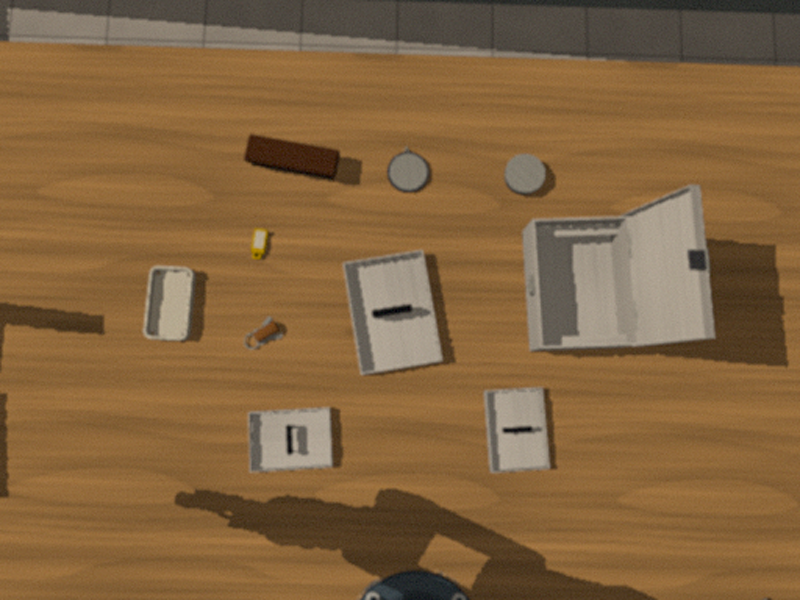

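View pics/scene0b.png

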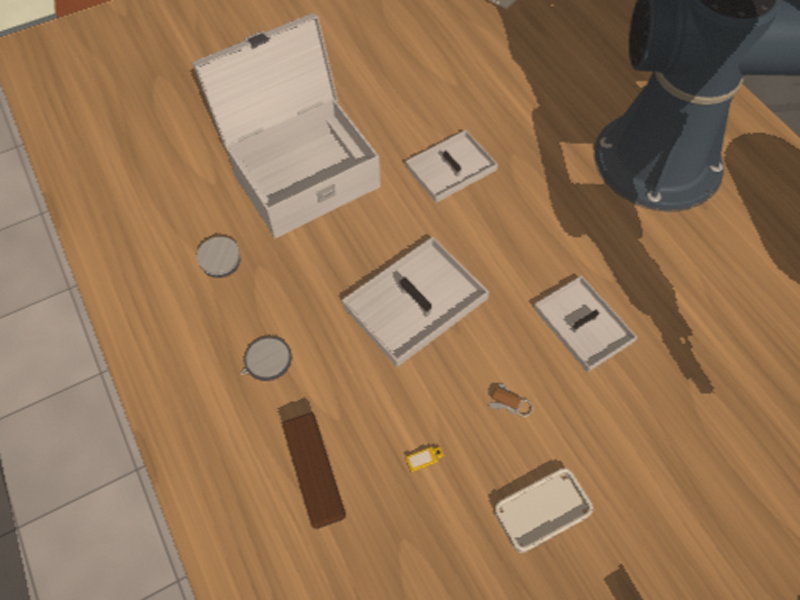

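The top view shows these tray look-alikes: a large one at (392,312) and small ones at (290,440) and (517,430). I take the largest. The dish is at (170,303), keys at (264,332), tag at (260,243), and the box at (620,270) with its lid to the right. The scene view agrees.

```bash
cat > m.py <<'E'
from h import *
def rects(P,lo,hi,c,rad):
    m=(P[...,2]>lo)&(P[...,2]<hi)&(np.hypot(P[...,0]-c[0],P[...,1]-c[1])<rad)
    q=P[m][:,:2].astype(np.float32)
    (cx,cy),(w,h),a=cv2.minAreaRect(q*1000)
    if w<h: w,h,a=h,w,a+90
    a=(a+90)%180-90
    return len(q),np.round([cx,cy,w,h,a],1), np.round(np.percentile(P[m][:,2],[5,50,95])*1000,1)
E
python3 - <<'E'
from m import *
S=load('top');P=cloud(S);Q=cloud(load('scene'))
pt=lambda u,v:P[int(v*.64),int(u*.64)]
for n,u,v,lo,hi,r in [("dish",170,303,.008,.03,.08),("keys",264,332,.003,.03,.045),("fob",264,332,.0095,.03,.045),("tag",260,243,.0035,.02,.045),("tray",392,312,.010,.027,.13),("bar",392,312,.027,.05,.05),("boxrim",590,285,.07,.086,.16)]:
    c=pt(u,v)
    print(n,c.round(3),rects(P,lo,hi,c,r),rects(Q,lo,hi,c,r))
for n,u,v in [("lid a",632,215),("lid b",690,195),("lid c",705,330),("lid d",640,335),("floor",600,290),("tableL",100,400),("tin",525,175),("mir",408,172),("brush",290,157)]: print(n,pt(u,v).round(4))
# lid plane fit from scene
c=pt(680,270);m=(Q[...,2]>.10)&(np.hypot(Q[...,0]-c[0],Q[...,1]-c[1])<.2)
q=Q[m];u,s,v=np.linalg.svd(q-q.mean(0),full_matrices=False);print("lid",q.mean(0),v[2],s,q.min(0),q.max(0))
E
```

```text
dish [0.511 0.403 0.006] (364, array([507.7, 400.4, 117.3,  70.2,  -2.2]), array([ 8.8, 16.5, 20.4])) (499, array([510. , 401.2, 117.1,  68.7,  -1.6]), array([ 8.9, 17.2, 20.5]))
keys [0.466 0.25  0.013] (197, array([465.6, 254. ,  80.6,  78. ,  25.2]), array([ 3.3, 11.2, 15.5])) (253, array([468.5, 248.1,  76.9,  73.7,  81.5]), array([ 3.2, 10.5, 15.6]))
fob [0.466 0.25  0.013] (114, array([465.4, 245. ,  40.2,  17.3, -55.9]), array([10.1, 13. , 16. ])) (134, array([468.6, 246.6,  39. ,  18.2, -57.5]), array([10.5, 13.2, 16.1]))
tag [0.611 0.263 0.008] (177, array([613.1, 266.1,  71.6,  63.3,  80.3]), array([ 3.8,  7.1, 10.2])) (251, array([606.2, 264.3,  78.1,  59.2,  79. ]), array([ 4.2,  7.6, 10.9]))
tray [0.501 0.048 0.035] (338, array([502. ,  45.7, 180.6, 129.9,  10.9]), array([12.6, 21.4, 25. ])) (718, array([504. ,  46.3, 182.1, 133. ,  11.1]), array([11.1, 19. , 24.3]))
bar [0.501 0.048 0.035] (129, array([501.5,  46. ,  63. ,  12.2, -79.4]), array([29.3, 33.6, 36.2])) (138, array([504.4,  47.3,  64.2,  12.7, -78.8]), array([29.1, 33. , 36.3]))
boxrim [ 0.556 -0.275  0.005] (764, array([ 548.6, -247.2,  200.1,  153. ,    3.5]), array([71.5, 78.5, 84.6])) (880, array([ 550.6, -247. ,  201.5,  158.5,    3.1]), array([70.9, 77.2, 84.3]))
lid a [ 0.6517 -0.3146  0.091 ]
lid b [ 0.6492 -0.3489  0.207 ]
lid c [ 0.4645 -0.3527  0.2275]
lid d [ 0.4694 -0.3263  0.0795]
floor [ 0.5484 -0.2928  0.0062]
tableL [ 0.3526  0.5027 -0.002 ]
tin [ 0.7318 -0.167   0.0225]
mir [0.7366 0.0248 0.0074]
brush [0.7469 0.2168 0.0368]
lid [ 0.55660615 -0.34179319  0.16556706] [-0.05584103  0.97113803  0.23188942] [3.79909802 2.42337431 0.25592785] [ 0.45309962 -0.36692442  0.10003693] [ 0.65782226 -0.3059649   0.23468727]
```

```bash
python3 - <<'E'
import cv2,numpy as np
a=cv2.imread('pics/scene0.png')
c=cv2.resize(a[225:360,240:400],None,fx=4,fy=4,interpolation=cv2.INTER_CUBIC)
cv2.imwrite('pics/c1.png',c)
E
```

```text
(no output)
```

View pics/c1.png

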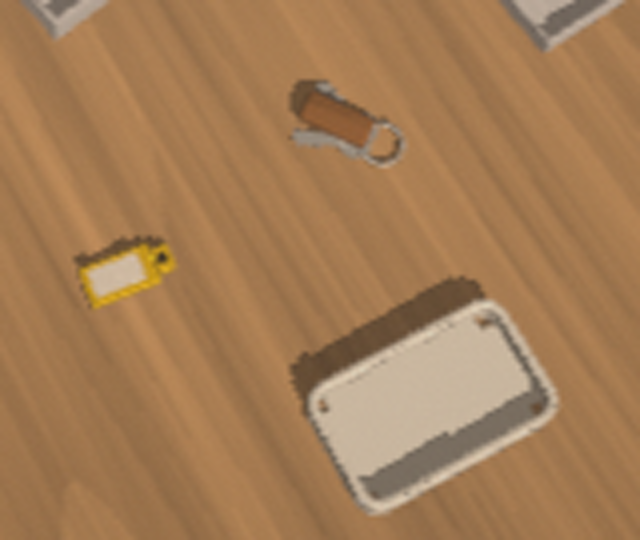

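The crop shows the dish at (430,400), the key bunch at (345,120) with its ring at (385,143), and the yellow tag at (125,272). All sizes match the description, so the choice of tray and items is confirmed.

```bash
cat >> h.py <<'E'
def plan(x,y,z,yaw):
    """yaw (deg) wanted of tool y; prints total turn (units) and shifts after the turn (units)"""
    m=monitor.sense();r=R.from_quat(m["tool_rot"])
    t=np.radians(yaw);Y=np.array([np.cos(t),np.sin(t),0]);Z=np.array([0,0,-1.]);X=np.cross(Y,Z)
    T=np.stack([X,Y,Z],1);rv=(r.inv()*R.from_matrix(T)).as_rotvec()/.12
    d=np.array([x,y,z])-m["tcp_pos"]
    print("turn",rv.round(3),"shift units after turn",(T.T@d/.8).round(4),"rows>=",np.ceil(np.linalg.norm(d)/.05))
E
python3 - <<'E'
from m import *
plan(.509,.401,.12,88.1)
for n in('top','scene'):
    s=load(n);P=cloud(s);hsv=cv2.cvtColor(s["pixels"],cv2.COLOR_RGB2HSV)
    c=np.array([.611,.263])
    near=np.hypot(P[...,0]-c[0],P[...,1]-c[1])<.05
    y=near&(hsv[...,0]>22)&(hsv[...,0]<35)&(hsv[...,1]>150)
    # add white label
    q=P[y];u,ss,v=np.linalg.svd(q[:,:2]-q[:,:2].mean(0),full_matrices=False)
    (cx,cy),(w,h),a=cv2.minAreaRect((q[:,:2]*1000).astype(np.float32))
    print(n,y.sum(),cx,cy,w,h,a,q[:,2].mean(),v[0])
    # box frame rim edges
    ang=np.radians(3.3);by=np.array([np.cos(ang),np.sin(ang)]);bx=np.array([by[1],-by[0]])
    m=(P[...,2]>.072)&(P[...,2]<.084)&(np.hypot(P[...,0]-.55,P[...,1]+.247)<.14)
    d=P[m][:,:2]-[.5495,-.247];X=d@bx*1000;Y=d@by*1000
    f=X<-50
    k=f&(abs(Y)<90)
    print("front X pct",np.percentile(X[k],[2,25,50,75,98]).round(1),"fit",np.polyfit(Y[k],X[k],1).round(4))
    for sg in(-1,1):
        k=(sg*Y>85)&(abs(X)<62);print("side",sg,np.percentile(Y[k],[2,25,50,75,98]).round(1),np.polyfit(X[k],Y[k],1).round(4))
E
```

```text
turn [-0.013 -0.004 -2.672] shift units after turn [-0.3734 -0.2188  0.1557] rows>= 8.0
top 44 605.415283203125 265.7080993652344 18.880142211914062 40.47710037231445 82.11443328857422 0.007176272429231997 [-0.92099553  0.38957315]
front X pct [-75.9 -75.3 -74.4 -73.6 -72.2] fit [-7.00000e-04 -7.43377e+01]
side -1 [-100.2  -99.6  -98.8  -97.8  -97.1] [ 1.0000e-03 -9.8699e+01]
side 1 [94.4 95.  95.8 96.9 97.9] [-3.00000e-03  9.59222e+01]
scene 2 595.5367431640625 265.64459228515625 2.1122570037841797 0.0 140.18150329589844 0.008103975032836552 [-0.76807661  0.64035796]
front X pct [-78.4 -76.3 -75.2 -74.  -71.2] fit [ 1.00000e-03 -7.50202e+01]
side -1 [-98.5 -96.6 -95.5 -94.7 -93.5] [-1.20000e-03 -9.56744e+01]
side 1 [ 96.8  98.3  99.2  99.9 100.5] [-1.20000e-03  9.90195e+01]
```

```bash
python3 -m pendant '[[[0,0,0,0,0,-0.89,1],[0,0,0,0,0,-0.89,1],[0,0,0,0,0,-0.89,1],[-0.0415,-0.0243,0.0173,0,0,0,1],[-0.0415,-0.0243,0.0173,0,0,0,1],[-0.0415,-0.0243,0.0173,0,0,0,1],[-0.0415,-0.0243,0.0173,0,0,0,1],[-0.0415,-0.0243,0.0173,0,0,0,1],[-0.0415,-0.0243,0.0173,0,0,0,1],[-0.0415,-0.0243,0.0173,0,0,0,1],[-0.0415,-0.0243,0.0173,0,0,0,1],[-0.0415,-0.0243,0.0173,0,0,0,1],[0,0,0,0,0,0,1],[0,0,0,0,0,0,1]]]' 30
python3 - <<'E'
from m import *
st()
s=snap('wrist','pics/w1.png');P=cloud(s,True)
print(rects(P,.009,.03,(.509,.401),.08))
plan(.509,.401,.03,88.1)
E
```

```text
t: 1.55
tcp_pos: [0.5096, 0.4004, 0.1198]
tool_rot: [0.018, 1.0, -0.0, -0.001]
force: [-0.4, -0.3, 0.1]
finger_gap: 1.0
gripper_force: 0.0
t1.55 tcp [0.5096 0.4004 0.1198] x [-0.999  0.036  0.002] y [ 0.036  0.999 -0.001] z [-0.002 -0.001 -1.   ] F [-0.4 -0.3  0.1] gap 1.0 gf 0.0 q [ 0.49  0.71  1.47  0.    0.96 -1.04]
(2630, array([509.1, 401.6, 117.2,  69.1,  -1.7]), array([10.8, 17.3, 18.5]))
turn [-0.003 -0.012 -0.008] shift units after turn [-0.0003 -0.0003  0.1129] rows>= 2.0
```

View pics/w1.png

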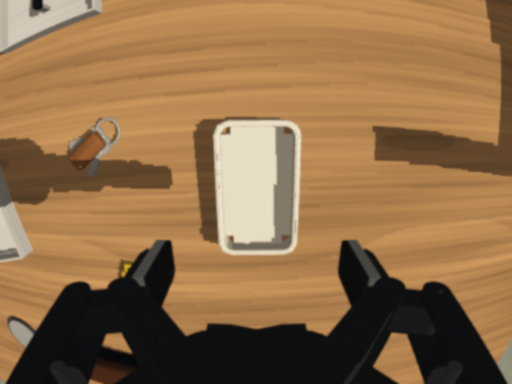

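The wrist view shows the dish at (257,188), with the fingertips at (165,245) and (350,245) straddling it symmetrically. The measured pose is confirmed. I'll check the fingertip height in the depth image and then descend.

```bash
python3 - <<'E'
from m import *
P=cloud(load('wrist'),True)
for v in(243,250,260,270):print(v,[P[v,u].round(4).tolist() for u in(155,163,350,358)])
E
python3 -m pendant '[[[0,0,0.05,0,0,0,1],[0,0,0.05,0,0,0,1],[0,0,0.013,0,0,0,1],[0,0,0,0,0,0,1],[0,0,0,0,0,0,1]]]'
python3 -c "
from h import *;st();print(manip.nose_length)"
```

```text
243 [[0.498, 0.3526, 0.1258], [0.4979, 0.3568, 0.1259], [0.5003, 0.4458, 0.1273], [0.5005, 0.4498, 0.1274]]
250 [[0.498, 0.3549, 0.1328], [0.4987, 0.3583, 0.1315], [0.5004, 0.4439, 0.1337], [0.5014, 0.4483, 0.1326]]
260 [[0.4978, 0.3579, 0.1421], [0.5025, 0.3584, 0.1342], [0.5044, 0.4437, 0.136], [0.5009, 0.4452, 0.142]]
270 [[0.5012, 0.3581, 0.1449], [0.5063, 0.3585, 0.1369], [0.5093, 0.444, 0.1369], [0.5021, 0.4435, 0.148]]
t: 2.1
tcp_pos: [0.5096, 0.4026, 0.0318]
tool_rot: [0.016, 1.0, 0.001, 0.001]
force: [-0.1, -0.4, 1.1]
finger_gap: 1.0
gripper_force: 0.0
t2.10 tcp [0.5096 0.4026 0.0318] x [-0.999  0.032 -0.002] y [0.032 0.999 0.001] z [ 0.002  0.001 -1.   ] F [-0.1 -0.4  1.1] gap 1.0 gf 0.0 q [ 0.5   0.84  1.5   0.    0.8  -1.04]
0.014
```

```bash
python3 -m pendant '[[[0,0,0.0125,0,0,0,1],[0,0,0.0125,0,0,0,1],[0,0,0,0,0,0,1],[0,0,0,0,0,0,0.7],[0,0,0,0,0,0,0.6],[0,0,0,0,0,0,0.6],[0,0,0,0,0,0,0.6],[0,0,0,0,0,0,0.6],[0,0,0,0,0,0,0.6]]]' 30
python3 - <<'E'
from m import *
st()
s=snap('wrist','pics/w2.png');P=cloud(s,True)
print(rects(P,.009,.03,(.509,.401),.065))
E
```

```text
t: 3.0
tcp_pos: [0.5095, 0.4015, 0.0106]
tool_rot: [0.017, 1.0, 0.0, 0.0]
force: [0.2, -0.7, 1.3]
finger_gap: 0.791
gripper_force: 35.6
t3.00 tcp [0.5095 0.4015 0.0106] x [-0.999  0.033 -0.001] y [0.033 0.999 0.   ] z [ 0.001  0.    -1.   ] F [ 0.2 -0.7  1.3] gap 0.791 gf 35.6 q [ 0.5   0.87  1.5  -0.    0.77 -1.04]
(7462, array([504.3, 402.2, 107.5,  95.1,  -1.8]), array([10.8, 17.4, 26.5]))
```

```bash
python3 -m pendant '[[[0,0,-0.01,0,0,0,0.6],[0,0,-0.03,0,0,0,0.6],[0,0,-0.05,0,0,0,0.6],[0,0,-0.05,0,0,0,0.6],[0,0,-0.05,0,0,0,0.6],[0,0,0,0,0,0,0.6],[0,0,0,0,0,0,0.6]]]' 40
python3 - <<'E'
from h import *
st();plan(.5495,-.2448,.162,3.3)
E
```

```text
t: 3.75
tcp_pos: [0.5093, 0.4016, 0.1635]
tool_rot: [0.017, 1.0, 0.001, 0.001]
force: [-0.6, 0.1, -2.3]
finger_gap: 0.781
gripper_force: 46.7
t3.75 tcp [0.5093 0.4016 0.1635] x [-0.999  0.033 -0.002] y [0.033 0.999 0.001] z [ 0.002  0.001 -1.   ] F [-0.6  0.1 -2.3] gap 0.781 gf 46.7 q [ 0.5   0.65  1.44  0.    1.04 -1.04]
turn [1.7000e-02 4.0000e-03 1.2333e+01] shift units after turn [-0.8096  0.0036  0.0019] rows>= 13.0
```

```bash
python3 -m pendant '[[[0,0,0,0,0,0.5,0.6],[0,0,0,0,0,0.9,0.6],[0,0,0,0,0,0.9,0.6],[0,0,0,0,0,0.9,0.6],[0,0,0,0,0,0.9,0.6],[0,0,0,0,0,0.9,0.6],[0,0,0,0,0,0.9,0.6],[0,0,0,0,0,0.9,0.6],[0,0,0,0,0,0.9,0.6],[0,0,0,0,0,0.9,0.6],[0,0,0,0,0,0.9,0.6],[0,0,0,0,0,0.9,0.6],[0,0,0,0,0,0.9,0.6],[0,0,0,0,0,0.9,0.6],[0,0,0,0,0,0.13,0.6],[0,0,0,0,0,0,0.6],[0,0,0,0,0,0,0.6]]]' 
python3 -m pendant '[[[-0.02,0,0,0,0,0,0.6],[-0.04,0,0,0,0,0,0.6],[-0.05,0,0,0,0,0,0.6],[-0.05,0,0,0,0,0,0.6],[-0.05,0,0,0,0,0,0.6],[-0.05,0,0,0,0,0,0.6],[-0.05,0,0,0,0,0,0.6],[-0.05,0,0,0,0,0,0.6],[-0.05,0,0,0,0,0,0.6],[-0.05,0,0,0,0,0,0.6],[-0.05,0,0,0,0,0,0.6],[-0.05,0,0,0,0,0,0.6],[-0.05,0,0,0,0,0,0.6],[-0.05,0,0,0,0,0,0.6],[-0.05,0,0,0,0,0,0.6],[-0.05,0,0,0,0,0,0.6],[-0.04,0,0,0,0,0,0.6],[-0.01,0,0,0,0,0,0.6],[0,0,0,0,0,0,0.6],[0,0,0,0,0,0,0.6]]]' 
python3 - <<'E'
from m import *
st();plan(.5495,-.2448,.162,3.3)
s=snap('wrist','pics/w3.png');P=cloud(s,True);snap('top','pics/t3.png')
ang=np.radians(3.3);by=np.array([np.cos(ang),np.sin(ang)]);bx=np.array([by[1],-by[0]])
m=(P[...,2]>.072)&(P[...,2]<.084)
d=P[m][:,:2]-[.5495,-.2448];X=d@bx*1000;Y=d@by*1000
k=(X<-60)&(X>-90)&(abs(Y)<85);print("front",k.sum(),np.polyfit(Y[k],X[k],1))
for sg in(-1,1):
    k=(sg*Y>88)&(sg*Y<110)&(abs(X)<55);print(sg,k.sum(),np.polyfit(X[k],Y[k],1) if k.sum()>9 else 0)
E
```

```text
t: 5.45
tcp_pos: [0.5087, 0.4011, 0.1613]
tool_rot: [0.686, 0.728, -0.001, -0.0]
force: [-0.4, -0.0, -2.0]
finger_gap: 0.787
gripper_force: 46.6
t: 7.45
tcp_pos: [0.5456, -0.2445, 0.1621]
tool_rot: [0.686, 0.727, 0.0, -0.001]
force: [-0.5, 0.2, -1.5]
finger_gap: 0.783
gripper_force: 46.6
t7.45 tcp [ 0.5456 -0.2445  0.1621] x [-0.058  0.998  0.002] y [ 0.998  0.058 -0.001] z [-0.002  0.002 -1.   ] F [-0.5  0.2 -1.5] gap 0.783 gf 46.6 q [-0.61  0.6   1.58  0.    0.97 -0.67]
turn [-0.012 -0.013  0.002] shift units after turn [-0.0006  0.0048  0.0001] rows>= 1.0
front 809 [-1.40546216e-03 -7.26935195e+01]
-1 744 [ 9.91646562e-04 -9.64871659e+01]
1 748 [1.99537680e-03 9.70970842e+01]
```

View pics/w3.png

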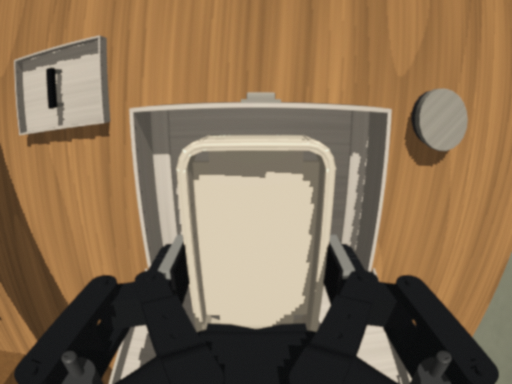

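The wrist view shows the dish at (258,235), held centrally over the open box (rim 130–390 px), well clear of the ledges. The tin is at right and a small tray at left. Now I lower it.

```bash
python3 -m pendant '[[[0,0.0048,0,0,0,0,0.6],[0,0,0.03,0,0,0,0.6],[0,0,0.04,0,0,0,0.6],[0,0,0.04,0,0,0,0.6],[0,0,0.04,0,0,0,0.6],[0,0,0.01,0,0,0,0.6],[0,0,0,0,0,0,0.6],[0,0,0.01,0,0,0,0.6],[0,0,0.005,0,0,0,0.6],[0,0,0,0,0,0,0.6],[0,0,0,0,0,0,0.6]]]' 
python3 -c "
from h import *;st()"
```

```text
t: 8.65
tcp_pos: [0.5509, -0.2455, 0.0231]
tool_rot: [0.686, 0.727, 0.0, 0.001]
force: [-0.2, 0.0, -1.1]
finger_gap: 0.781
gripper_force: 46.6
t8.65 tcp [ 0.5509 -0.2455  0.0231] x [-0.058  0.998 -0.001] y [0.998 0.058 0.001] z [ 0.001 -0.001 -1.   ] F [-0.2  0.  -1.1] gap 0.781 gf 46.6 q [-0.6   0.81  1.63 -0.    0.7  -0.66]
```

```bash
python3 -m pendant '[[[0,0,0.004,0,0,0,0.6],[0,0,0.003,0,0,0,0.6],[0,0,0.002,0,0,0,0.6],[0,0,0,0,0,0,0.6],[0,0,0,0,0,0,0.6]]]' 
python3 -m pendant '[[[0,0,0.0012,0,0,0,0.6],[0,0,0,0,0,0,0.6],[0,0,0,0,0,0,0.6]]]'
python3 -m pendant '[[[0,0,0.0012,0,0,0,0.6],[0,0,0,0,0,0,0.6],[0,0,0,0,0,0,0.6]]]'
```

```text
t: 9.15
tcp_pos: [0.5505, -0.2452, 0.015]
tool_rot: [0.686, 0.727, -0.0, -0.0]
force: [-0.4, 0.7, -1.8]
finger_gap: 0.782
gripper_force: 46.6
t: 9.45
tcp_pos: [0.5505, -0.2452, 0.0142]
tool_rot: [0.686, 0.727, -0.0, -0.0]
force: [-0.1, -0.2, -1.6]
finger_gap: 0.789
gripper_force: 46.6
t: 9.75
tcp_pos: [0.5507, -0.2453, 0.0137]
tool_rot: [0.686, 0.727, 0.0, 0.0]
force: [-0.1, 0.0, 3.0]
finger_gap: 0.785
gripper_force: 47.2
```

```bash
python3 -m pendant '[[[0,0,0,0,0,0,0.85],[0,0,0,0,0,0,1],[0,0,0,0,0,0,1],[0,0,0,0,0,0,1],[0,0,-0.02,0,0,0,1],[0,0,-0.04,0,0,0,1],[0,0,-0.05,0,0,0,1],[0,0,-0.05,0,0,0,1],[0,0,-0.03,0,0,0,1],[0,0,0,0,0,0,1],[0,0,0,0,0,0,1]]]' 20
python3 - <<'E'
from m import *
st()
s=snap('wrist','pics/w4.png');P=cloud(s,True)
print(rects(P,.017,.026,(.5505,-.245),.07))
print(rects(P,.0,.011,(.5505,-.245),.03))
plan(.467,.246,.15,32.8)
E
```

```text
t: 10.85
tcp_pos: [0.5506, -0.2453, 0.1665]
tool_rot: [0.686, 0.727, 0.0, 0.001]
force: [0.1, 0.2, -0.5]
finger_gap: 1.004
gripper_force: 0.0
t10.85 tcp [ 0.5506 -0.2453  0.1665] x [-0.058  0.998 -0.001] y [0.998 0.058 0.001] z [ 0.002 -0.001 -1.   ] F [ 0.1  0.2 -0.5] gap 1.004 gf 0.0 q [-0.6   0.59  1.56 -0.    0.98 -0.66]
(1705, array([ 551.8, -250.3,  129.2,   68.5,  -86.5]), array([18.4, 20.2, 21.5]))
(2691, array([ 551. , -244.9,   59.6,   58.4,  -85.9]), array([5.2, 6.3, 7.4]))
turn [-4.000e-03 -5.000e-03 -4.289e+00] shift units after turn [0.5719 0.2452 0.0191] rows>= 10.0
```

```bash
python3 -m pendant '[[[0,0,0,0,0,-0.86,0.6],[0,0,0,0,0,-0.86,0.6],[0,0,0,0,0,-0.86,0.6],[0,0,0,0,0,-0.86,0.6],[0,0,0,0,0,-0.85,0.6],[0.0477,0.0204,0.0016,0,0,0,0.6],[0.0477,0.0204,0.0016,0,0,0,0.6],[0.0477,0.0204,0.0016,0,0,0,0.6],[0.0477,0.0204,0.0016,0,0,0,0.6],[0.0477,0.0204,0.0016,0,0,0,0.6],[0.0477,0.0204,0.0016,0,0,0,0.6],[0.0477,0.0204,0.0016,0,0,0,0.6],[0.0477,0.0204,0.0016,0,0,0,0.6],[0.0477,0.0204,0.0016,0,0,0,0.6],[0.0477,0.0204,0.0016,0,0,0,0.6],[0.0477,0.0204,0.0016,0,0,0,0.6],[0.0477,0.0204,0.0016,0,0,0,0.6],[0,0,0,0,0,0,0.6],[0,0,0,0,0,0,0.6]]]'
python3 - <<'E'
from m import *
st()
s=snap('wrist','pics/w5.png');P=cloud(s,True)
print(rects(P,.0095,.03,(.467,.246),.035),rects(P,.0095,.03,(.467,.246),.03))
print("bunch",rects(P,.002,.03,(.462,.2535),.042))
w=manip.nose_length
for v in range(225,300,12):
    row=P[v,:,2];u=np.where(row>.09)[0];print(v,[(int(a),P[v,a].round(3).tolist()) for a in (u[:1].tolist()+u[-1:].tolist())])
E
```

```text
t: 12.8
tcp_pos: [0.4657, 0.2462, 0.1485]
tool_rot: [0.477, 0.879, -0.001, -0.001]
force: [0.2, 0.0, 0.4]
finger_gap: 0.595
gripper_force: 0.0
t12.80 tcp [0.4657 0.2462 0.1485] x [-0.544  0.839  0.001] y [ 0.839  0.544 -0.003] z [-0.003 -0.001 -1.   ] F [0.2 0.  0.4] gap 0.595 gf 0.0 q [ 0.27  0.54  1.77 -0.    0.84 -0.3 ]
(784, array([467.2, 247.5,  39. ,  17.7, -56.4]), array([10.7, 12.6, 13.8])) (784, array([467.2, 247.5,  39. ,  17.7, -56.4]), array([10.7, 12.6, 13.8]))
bunch (1152, array([462.4, 256. ,  58. ,  40. , -58.3]), array([ 2.2, 12. , 13.6]))
225 []
237 [(191, [0.434, 0.238, 0.147]), (321, [0.487, 0.273, 0.148])]
249 [(176, [0.43, 0.231, 0.153]), (336, [0.496, 0.273, 0.152])]
261 [(169, [0.43, 0.232, 0.166]), (343, [0.495, 0.274, 0.166])]
273 [(117, [0.413, 0.227, 0.185]), (396, [0.508, 0.287, 0.184])]
285 [(102, [0.411, 0.225, 0.194]), (410, [0.51, 0.288, 0.193])]
297 [(89, [0.41, 0.225, 0.203]), (424, [0.51, 0.29, 0.202])]
```

View pics/w5.png

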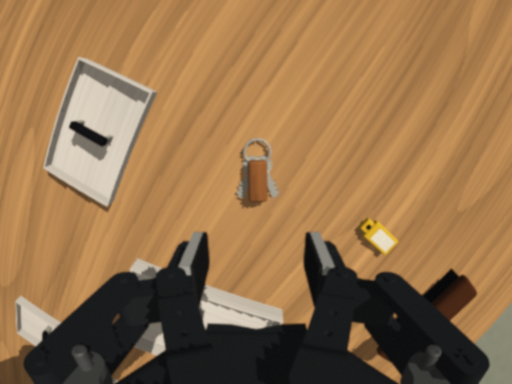

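The wrist view shows the fob at (258,180) with the ring toward the top (257,148), aligned with the fingers. The tag is at (380,235). I descend onto the fob and grip it.

```bash
python3 -m pendant '[[[0,0.0025,0.03,0,0,0,0.6],[0,0,0.05,0,0,0,0.5],[0,0,0.05,0,0,0,0.5],[0,0,0.025,0,0,0,0.5],[0,0,0.008,0,0,0,0.5],[0,0,0,0,0,0,0.5],[0,0,0,0,0,0,0.3],[0,0,0,0,0,0,0.1],[0,0,0,0,0,0,0.1],[0,0,0,0,0,0,0.1],[0,0,0,0,0,0,0.1]]]' 25
python3 - <<'E'
from h import *
st()
E
```

```text
t: 13.95
tcp_pos: [0.4697, 0.2469, 0.0208]
tool_rot: [0.478, 0.878, 0.001, 0.001]
force: [0.5, -2.1, 7.2]
finger_gap: 0.199
gripper_force: 26.7
t13.95 tcp [0.4697 0.2469 0.0208] x [-0.542  0.84  -0.001] y [0.84  0.542 0.002] z [ 0.003  0.    -1.   ] F [ 0.5 -2.1  7.2] gap 0.199 gf 26.7 q [ 0.27  0.77  1.82 -0.    0.55 -0.3 ]
```

```bash
python3 -m pendant '[[[0,0,-0.005,0,0,0,0.1],[0,0,-0.01,0,0,0,0.1],[0,0,-0.04,0,0,0,0.1],[0,0,-0.05,0,0,0,0.1],[0,0,-0.05,0,0,0,0.1],[0,0,-0.02,0,0,0,0.1],[0,0,0,0,0,0,0.1],[0,0,0,0,0,0,0.1]]]' 30
python3 - <<'E'
from m import *
st();s=snap('wrist','pics/w6.png');P=cloud(s,True)
snap('scene','pics/s6.png')
a=cv2.imread('pics/w6.png')[120:330,130:390]
cv2.imwrite('pics/w6c.png',cv2.resize(a,None,fx=2.5,fy=2.5,interpolation=cv2.INTER_CUBIC))
plan(.552,-.245,.16,3.3)
E
```

```text
t: 14.75
tcp_pos: [0.4682, 0.2468, 0.1595]
tool_rot: [0.479, 0.878, -0.0, -0.0]
force: [-0.4, 0.1, -1.1]
finger_gap: 0.198
gripper_force: 29.5
t14.75 tcp [0.4682 0.2468 0.1595] x [-0.542  0.84   0.   ] y [ 0.84   0.542 -0.   ] z [-0.  0. -1.] F [-0.4  0.1 -1.1] gap 0.198 gf 29.5 q [ 0.27  0.52  1.75  0.    0.86 -0.3 ]
turn [-2.700e-02 -1.000e-03  4.292e+00] shift units after turn [-0.6195  0.0701 -0.0023] rows>= 10.0
```

View pics/w6c.png

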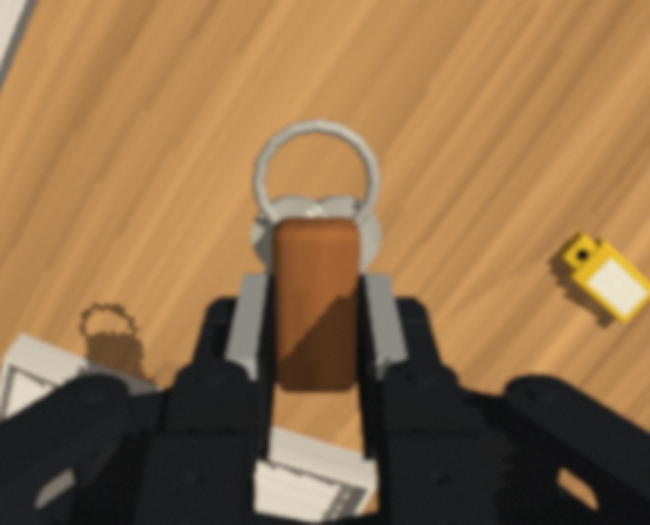

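The crop shows the fob gripped at (315,310), with the ring ahead at (315,170) and the bunch level. Next I go over the dish.

```bash
python3 -m pendant '[[[0,0,0,0,0,0.86,0.1],[0,0,0,0,0,0.86,0.1],[0,0,0,0,0,0.86,0.1],[0,0,0,0,0,0.86,0.1],[0,0,0,0,0,0.85,0.1],[-0.0447,0.005,0,0,0,0,0.1],[-0.0447,0.005,0,0,0,0,0.1],[-0.0447,0.005,0,0,0,0,0.1],[-0.0447,0.005,0,0,0,0,0.1],[-0.0447,0.005,0,0,0,0,0.1],[-0.0447,0.005,0,0,0,0,0.1],[-0.0447,0.005,0,0,0,0,0.1],[-0.0447,0.005,0,0,0,0,0.1],[-0.0447,0.005,0,0,0,0,0.1],[-0.0447,0.005,0,0,0,0,0.1],[-0.0447,0.005,0,0,0,0,0.1],[-0.0447,0.005,0,0,0,0,0.1],[-0.0447,0.005,0,0,0,0,0.1],[-0.0447,0.005,0,0,0,0,0.1],[0,0,0,0,0,0,0.1]]]'
python3 -m pendant '[[[0,0,0,0,0,0,0.1],[0,0,0,0,0,0,0.1]]]'
python3 - <<'E'
from m import *
st();plan(.5518,-.25,.03,3.3)
s=snap('wrist','pics/w7.png');P=cloud(s,True)
ang=np.radians(3.3);by=np.array([np.cos(ang),np.sin(ang)]);bx=np.array([by[1],-by[0]])
d=P[...,:2]-[.5495,-.2448];X=d@bx*1000;Y=d@by*1000
m=(P[...,2]>.016)&(P[...,2]<.026)&(X>-52)&(X<0)
for sg in(-1,1):
    k=m&(sg*Y>20)&(sg*Y<50);print(sg,k.sum(),np.percentile(Y[k],[5,50,95]) if k.any() else 0)
m=(P[...,2]>.016)&(P[...,2]<.026)&(X<-40)&(abs(Y)<20);print("front",np.percentile(X[m],[5,50,95]) if m.any() else 0)
m=(P[...,2]>.1)&(P[...,2]<.17);print("in hand",rects(P,.13,.163,s["eye"][:2]*0+np.array([.55,-.245]),.06) if 0 else np.round(monitor.sense()["tcp_pos"],4))
E
```

```text
t: 16.85
tcp_pos: [0.5543, -0.2548, 0.1577]
tool_rot: [0.688, 0.726, -0.0, 0.001]
force: [-0.6, -0.1, -0.9]
finger_gap: 0.196
gripper_force: 29.5
t: 17.05
tcp_pos: [0.5524, -0.2483, 0.1579]
tool_rot: [0.686, 0.727, -0.0, -0.002]
force: [-1.1, -0.2, -0.9]
finger_gap: 0.197
gripper_force: 29.5
t17.05 tcp [ 0.5524 -0.2483  0.1579] x [-0.058  0.998  0.003] y [ 0.998  0.058 -0.003] z [-0.003  0.003 -1.   ] F [-1.1 -0.2 -0.9] gap 0.197 gf 29.5 q [-0.61  0.61  1.56  0.    0.98 -0.67]
turn [-0.026 -0.023  0.005] shift units after turn [-0.0021 -0.0008  0.1599] rows>= 3.0
-1 296 [-31.96528133 -29.64921756 -27.57641716]
1 293 [31.4791466  33.58404773 35.65703223]
front [-58.65285016 -56.872875   -54.90555682]
in hand [ 0.5527 -0.2481  0.1584]
```

```bash
python3 -m pendant '[[[0,-0.001,0.02,0,0,0,0.1],[0,0,0.04,0,0,0,0.1],[0,0,0.04,0,0,0,0.1],[0,0,0.03,0,0,0,0.1],[0,0,0.015,0,0,0,0.1],[0,0,0.01,0,0,0,0.1],[0,0,0.0,0,0,0,0.1],[0,0,0,0,0,0,0.1],[0,0,0,0,0,0,0.1]]]'
python3 -m pendant '[[[0,0,0.0015,0,0,0,0.1],[0,0,0,0,0,0,0.1],[0,0,0,0,0,0,0.1]]]'
```

```text
t: 18.0
tcp_pos: [0.5536, -0.2503, 0.0368]
tool_rot: [0.686, 0.727, 0.0, 0.001]
force: [0.5, 0.1, 0.1]
finger_gap: 0.199
gripper_force: 29.5
t: 18.3
tcp_pos: [0.5529, -0.25, 0.0346]
tool_rot: [0.686, 0.727, 0.0, 0.0]
force: [0.1, 0.1, -0.7]
finger_gap: 0.2
gripper_force: 29.5
```

```bash
python3 -m pendant '[[[0,-0.0013,0.003,0,0,0,0.1],[0,0,0.002,0,0,0,0.1],[0,0,0.001,0,0,0,0.1],[0,0,0,0,0,0,0.1],[0,0,0,0,0,0,0.1]]]'
python3 -m pendant '[[[0,0,0.0015,0,0,0,0.1],[0,0,0,0,0,0,0.1],[0,0,0,0,0,0,0.1]]]'
python3 -m pendant '[[[0,0,0.0012,0,0,0,0.1],[0,0,0,0,0,0,0.1],[0,0,0,0,0,0,0.1]]]'
```

```text
t: 18.8
tcp_pos: [0.5517, -0.2499, 0.0294]
tool_rot: [0.686, 0.727, -0.0, -0.0]
force: [0.3, 0.7, -0.9]
finger_gap: 0.196
gripper_force: 29.5
t: 19.1
tcp_pos: [0.5517, -0.2498, 0.0282]
tool_rot: [0.686, 0.727, -0.0, -0.0]
force: [0.5, 0.7, -0.9]
finger_gap: 0.198
gripper_force: 29.5
t: 19.4
tcp_pos: [0.5518, -0.2499, 0.0278]
tool_rot: [0.686, 0.727, 0.0, 0.0]
force: [-2.0, 0.8, 4.4]
finger_gap: 0.199
gripper_force: 30.1
```

```bash
python3 -m pendant '[[[0,0,0,0,0,0,0.24],[0,0,0,0,0,0,0.27],[0,0,0,0,0,0,0.27],[0,0,0,0,0,0,0.27],[0,0,-0.01,0,0,0,0.27],[0,0,-0.02,0,0,0,0.27],[0,0,-0.04,0,0,0,0.3],[0,0,-0.05,0,0,0,0.4],[0,0,-0.05,0,0,0,0.4],[0,0,0,0,0,0,0.4],[0,0,0,0,0,0,0.4]]]' 20
python3 - <<'E'
from m import *
st();s=snap('wrist','pics/w8.png');P=cloud(s,True)
print("fob",rects(P,.0185,.03,(.5518,-.25),.025));print(rects(P,.0085,.03,(.551,-.245),.03))
a=cv2.imread('pics/w8.png')[80:360,110:410]
cv2.imwrite('pics/w8c.png',cv2.resize(a,None,fx=2,fy=2,interpolation=cv2.INTER_CUBIC))
plan(.503,.0465,.15,10.9)
E
```

```text
t: 20.5
tcp_pos: [0.5524, -0.2503, 0.1658]
tool_rot: [0.686, 0.727, 0.0, 0.002]
force: [-0.2, 0.7, -0.7]
finger_gap: 0.4
gripper_force: 0.0
t20.50 tcp [ 0.5524 -0.2503  0.1658] x [-0.058  0.998 -0.003] y [0.998 0.058 0.003] z [ 0.003 -0.002 -1.   ] F [-0.2  0.7 -0.7] gap 0.4 gf 0.0 q [-0.61  0.6   1.56 -0.    0.98 -0.67]
fob (649, array([ 553. , -247.2,   38.9,   17. ,  -85.4]), array([18.7, 19.7, 20.8]))
(1151, array([ 545.2, -244.4,   55.2,   48.9,  -75.4]), array([ 8.7, 19. , 20.7]))
turn [ 0.005  0.004 -1.103] shift units after turn [0.375  0.0105 0.0177] rows>= 7.0
```

View pics/w8c.png

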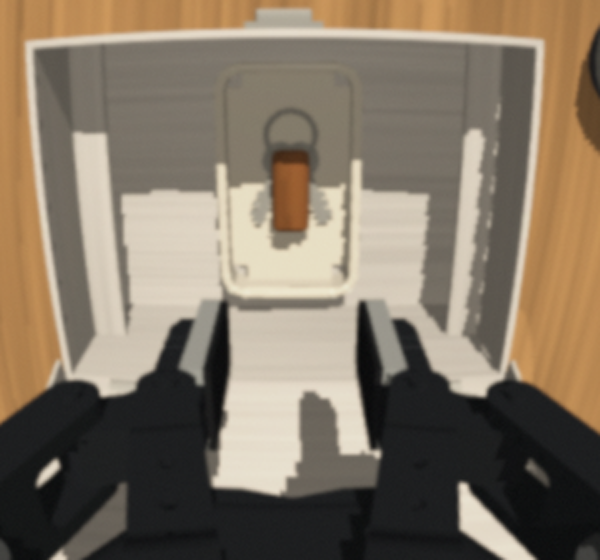

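The crop shows the keys lying flat in the dish (fob at (290,190)), and the dish flat on the box floor between the ledges. Next is the tray.

```bash
python3 -m pendant '[[[0,0,0,0,0,-0.55,0.4],[0,0,0,0,0,-0.55,0.4],[0.0417,0.0012,0.002,0,0,0,0.4],[0.0417,0.0012,0.002,0,0,0,0.4],[0.0417,0.0012,0.002,0,0,0,0.4],[0.0417,0.0012,0.002,0,0,0,0.4],[0.0417,0.0012,0.002,0,0,0,0.4],[0.0417,0.0012,0.002,0,0,0,0.4],[0.0417,0.0012,0.002,0,0,0,0.4],[0.0417,0.0012,0.002,0,0,0,0.4],[0.0417,0.0012,0.002,0,0,0,0.4],[0,0,0,0,0,0,0.4],[0,0,0,0,0,0,0.4]]]'
python3 - <<'E'
from m import *
st();s=snap('wrist','pics/w9.png');P=cloud(s,True)
b=rects(P,.029,.045,(.503,.0465),.045);print(b,rects(P,.010,.045,(.503,.0465),.13))
plan(b[1][0]/1000,b[1][1]/1000,.034,(b[1][4]+90))
E
```

```text
t: 21.85
tcp_pos: [0.5026, 0.0472, 0.1479]
tool_rot: [0.636, 0.772, -0.001, -0.001]
force: [-0.3, -0.2, -1.0]
finger_gap: 0.403
gripper_force: 0.0
t21.85 tcp [0.5026 0.0472 0.1479] x [-0.191  0.982  0.   ] y [ 0.982  0.191 -0.003] z [-0.003 -0.    -1.   ] F [-0.3 -0.2 -1. ] gap 0.403 gf 0.0 q [-0.13  0.52  1.82 -0.    0.8  -0.32]
(976, array([503.8,  47.8,  63.3,  11.7, -79.3]), array([30.9, 33. , 34.3])) (4171, array([503.7,  47.1, 181.6, 131. ,  11. ]), array([11.2, 21. , 33.7]))
turn [-0.013 -0.001  0.03 ] shift units after turn [0.0016 0.001  0.1427] rows>= 3.0
```

```bash
python3 -m pendant '[[[0.0012,0.0012,0.03,0,0,0,0.4],[0,0,0.045,0,0,0,0.4],[0,0,0.045,0,0,0,0.4],[0,0,0.02,0,0,0,0.4],[0,0,0.003,0,0,0,0.4],[0,0,0,0,0,0,0.4],[0,0,0,0,0,0,0.2],[0,0,0,0,0,0,0.05],[0,0,0,0,0,0,0.05],[0,0,0,0,0,0,0.05],[0,0,0,0,0,0,0.05],[0,0,0,0,0,0,0.05]]]' 60
python3 -m pendant '[[[0,0,-0.005,0,0,0,0.05],[0,0,-0.01,0,0,0,0.05],[0,0,-0.03,0,0,0,0.05],[0,0,-0.04,0,0,0,0.05],[0,0,-0.04,0,0,0,0.05],[0,0,-0.025,0,0,0,0.05],[0,0,-0.005,0,0,0,0.05],[0,0,0,0,0,0,0.05],[0,0,0,0,0,0,0.05]]]'
python3 - <<'E'
from m import *
st();s=snap('wrist','pics/w10.png');P=cloud(s,True)
plan(.5495,-.2448,.155,3.3)
tp=monitor.sense()["tcp_pos"];d=P-tp
m=(abs(d[...,2])<.06)&(np.hypot(d[...,0],d[...,1])<.12)&(P[...,2]>.08)
# tray floor plane
f=m&(d[...,2]<-.025);q=P[f]
c=np.c_[q[:,:2]-tp[:2],np.ones(len(q))];k=np.ones(len(q),bool)
for _ in range(6):
    w=np.linalg.lstsq(c[k],q[k,2],rcond=None)[0];r=q[:,2]-c@w;k=abs(r)<.002
print("floor plane",w.round(4),k.sum(),len(q))
snap('scene','pics/s10.png')
E
```

```text
t: 23.1
tcp_pos: [0.505, 0.0474, 0.0357]
tool_rot: [0.637, 0.771, 0.0, 0.001]
force: [-0.7, -2.3, 6.6]
finger_gap: 0.12
gripper_force: 61.6
t: 24.0
tcp_pos: [0.5034, 0.0479, 0.1576]
tool_rot: [0.637, 0.771, -0.001, -0.001]
force: [0.0, 0.2, -2.0]
finger_gap: 0.116
gripper_force: 60.5
t24.00 tcp [0.5034 0.0479 0.1576] x [-0.189  0.982  0.001] y [ 0.982  0.189 -0.002] z [-0.002  0.    -1.   ] F [ 0.   0.2 -2. ] gap 0.116 gf 60.5 q [-0.13  0.5   1.81  0.    0.83 -0.32]
turn [-0.023 -0.006  1.102] shift units after turn [-0.3686  0.0366  0.0029] rows>= 6.0
floor plane [-0.0027  0.0013  0.1237] 36927 39053
```

View pics/w10.png

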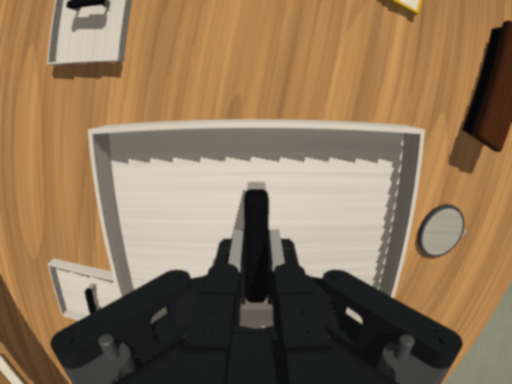

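The tray hangs level in the gripper (rim at (90–420, 125)), gripped mid-bar at (257,240). The bystanders are untouched. Next I carry it over the box.

```bash
python3 -m pendant '[[[0,0,0,0,0,0.35,0.05],[0,0,0,0,0,0.4,0.05],[0,0,0,0,0,0.35,0.05],[-0.02,0.002,0,0,0,0,0.05],[-0.035,0.0035,0,0,0,0,0.05],[-0.0425,0.0045,0,0,0,0,0.05],[-0.0425,0.0045,0,0,0,0,0.05],[-0.0425,0.0045,0,0,0,0,0.05],[-0.0425,0.0045,0,0,0,0,0.05],[-0.0425,0.0045,0,0,0,0,0.05],[-0.0425,0.0045,0,0,0,0,0.05],[-0.035,0.0035,0,0,0,0,0.05],[-0.0235,0.0005,0,0,0,0,0.05],[0,0,0,0,0,0,0.05],[0,0,0,0,0,0,0.05],[0,0,0,0,0,0,0.05]]]'
cat > tb.py <<'E'
from m import *
st();s=snap('wrist');P=cloud(s,True);tp=monitor.sense()["tcp_pos"]
plan(.5495,-.2448,.155,3.3)
ang=np.radians(3.3);by=np.array([np.cos(ang),np.sin(ang)]);bx=np.array([by[1],-by[0]])
d=P[...,:2]-[.5495,-.2448];X=d@bx*1000;Y=d@by*1000;Z=P[...,2]
def edge(zlo,zhi,nm,hx,hy):
    m=(Z>zlo)&(Z<zhi)
    k=m&(abs(X+hx)<14)&(abs(Y)<hy-8);print(nm,"front",k.sum(),np.percentile(X[k],[5,50,95]).round(1),np.polyfit(Y[k],X[k],1).round(4))
    for sg in(-1,1):
        k=m&(abs(sg*Y-hy)<12)&(X<10)&(X>-hx+8);print(nm,sg,k.sum(),np.percentile(Y[k],[5,50,95]).round(1),np.polyfit(X[k],Y[k],1).round(4))
zr=tp[2]-.036+.022
try: edge(zr-.004,zr+.004,"tray",65,90)
except Exception as e: print(e)
try: edge(.073,.083,"box",74,99)
except Exception as e: print(e)
E
python3 tb.py
```

```text
t: 25.7
tcp_pos: [0.5497, -0.2431, 0.1579]
tool_rot: [0.686, 0.728, 0.0, -0.001]
force: [0.4, 1.4, -2.0]
finger_gap: 0.119
gripper_force: 60.5
t25.70 tcp [ 0.5497 -0.2431  0.1579] x [-0.059  0.998  0.002] y [ 0.998  0.059 -0.002] z [-0.002  0.002 -1.   ] F [ 0.4  1.4 -2. ] gap 0.119 gf 60.5 q [-0.6   0.61  1.57  0.    0.97 -0.66]
turn [-0.012 -0.012  0.013] shift units after turn [-0.0021 -0.0007  0.0039] rows>= 1.0
tray front 1752 [-67.1 -65.8 -64.6] [-2.00000e-03 -6.58474e+01]
tray -1 735 [-88.8 -86.8 -85.9] [ 2.00000e-04 -8.70975e+01]
tray 1 716 [88.1 89.  90.9] [5.0000e-03 8.9395e+01]
box front 895 [-73.9 -72.7 -71.6] [-2.5000e-03 -7.2747e+01]
box -1 17 [-99.  -96.6 -95.5] [  0.2548 -80.3095]
box 1 13 [95.8 96.9 99.3] [  0.5357 131.987 ]
```

```bash
python3 -m pendant '[[[-0.0023,-0.0011,0,0,0,0,0.05],[0,0,0.02,0,0,0,0.05],[0,0,0.03,0,0,0,0.05],[0,0,0.015,0,0,0,0.05],[0,0,0,0,0,0,0.05],[0,0,0,0,0,0,0.05],[0,0,0,0,0,0,0.05]]]'
python3 tb.py
```

```text
t: 26.45
tcp_pos: [0.5505, -0.2471, 0.1075]
tool_rot: [0.686, 0.727, 0.0, 0.001]
force: [-0.1, -0.1, -1.6]
finger_gap: 0.122
gripper_force: 60.4
t26.45 tcp [ 0.5505 -0.2471  0.1075] x [-0.058  0.998 -0.001] y [0.998 0.058 0.002] z [ 0.002 -0.001 -1.   ] F [-0.1 -0.1 -1.6] gap 0.122 gf 60.4 q [-0.61  0.68  1.6  -0.    0.86 -0.66]
turn [0.015 0.012 0.003] shift units after turn [ 0.003  -0.0011 -0.0592] rows>= 1.0
tray front 1752 [-63.  -61.7 -60.5] [-1.50000e-03 -6.17354e+01]
tray -1 748 [-88.3 -86.2 -85.3] [ 4.00000e-04 -8.64981e+01]
tray 1 763 [88.6 89.5 91.4] [1.90000e-03 8.98108e+01]
box front 2186 [-74.  -72.3 -62.8] [-1.30000e-03 -7.04507e+01]
box -1 120 [-99.1 -98.1 -95.2] [-3.76000e-02 -9.91111e+01]
box 1 1097 [87.5 89.1 90.2] [-2.86000e-02  8.84707e+01]
```

```bash
python3 -m pendant '[[[0.002,-0.0015,0,0,0,0,0.05],[0,0,0.0075,0,0,0,0.05],[0,0,0.0075,0,0,0,0.05],[0,0,0.0075,0,0,0,0.05],[0,0,0.005,0,0,0,0.05],[0,0,0,0,0,0,0.05],[0,0,0,0,0,0,0.05]]]'
python3 tb.py | grep -v box
```

```text
t: 27.2
tcp_pos: [0.5484, -0.2452, 0.0842]
tool_rot: [0.686, 0.727, -0.0, -0.0]
force: [0.4, 0.4, -1.5]
finger_gap: 0.12
gripper_force: 60.5
t27.20 tcp [ 0.5484 -0.2452  0.0842] x [-0.058  0.998  0.   ] y [ 0.998  0.058 -0.   ] z [-0.  0. -1.] F [ 0.4  0.4 -1.5] gap 0.12 gf 60.5 q [-0.61  0.71  1.62 -0.    0.81 -0.66]
turn [0.001 0.001 0.002] shift units after turn [ 0.0006  0.0012 -0.0882] rows>= 2.0
tray front 1747 [-65.  -63.8 -62.5] [-1.30000e-03 -6.37727e+01]
tray -1 1566 [-96.3 -95.1 -87.4] [ 2.90000e-03 -9.23141e+01]
tray 1 1550 [86.8 95.6 96.8] [1.60000e-03 9.22994e+01]
```

Centred. Now the last 9 mm, gently.

```bash
python3 -m pendant '[[[0,0.0005,0.004,0,0,0,0.05],[0,0,0.003,0,0,0,0.05],[0,0,0.002,0,0,0,0.05],[0,0,0,0,0,0,0.05],[0,0,0,0,0,0,0.05]]]'
python3 -m pendant '[[[0,0,0.0015,0,0,0,0.05],[0,0,0,0,0,0,0.05],[0,0,0,0,0,0,0.05]]]'
python3 -m pendant '[[[0,0,0.0015,0,0,0,0.05],[0,0,0,0,0,0,0.05],[0,0,0,0,0,0,0.05]]]'
```

```text
t: 27.75
tcp_pos: [0.5488, -0.2452, 0.0773]
tool_rot: [0.686, 0.727, -0.0, -0.0]
force: [0.1, 0.3, -1.7]
finger_gap: 0.121
gripper_force: 60.5
t: 28.05
tcp_pos: [0.5488, -0.2452, 0.0761]
tool_rot: [0.686, 0.727, -0.0, 0.0]
force: [0.2, -0.8, -2.0]
finger_gap: 0.121
gripper_force: 60.5
t: 28.35
tcp_pos: [0.5488, -0.2452, 0.0749]
tool_rot: [0.686, 0.727, -0.0, -0.0]
force: [-0.0, -0.6, -3.0]
finger_gap: 0.122
gripper_force: 60.5
```

```bash
python3 -m pendant '[[[0,0,0.0012,0,0,0,0.05],[0,0,0,0,0,0,0.05],[0,0,0,0,0,0,0.05]]]'
python3 -m pendant '[[[0,0,0.0012,0,0,0,0.05],[0,0,0,0,0,0,0.05],[0,0,0,0,0,0,0.05]]]'
```

```text
t: 28.65
tcp_pos: [0.5489, -0.2452, 0.0748]
tool_rot: [0.686, 0.727, -0.0, 0.0]
force: [-0.9, 1.0, 5.1]
finger_gap: 0.121
gripper_force: 61.5
t: 28.95
tcp_pos: [0.5489, -0.2452, 0.0748]
tool_rot: [0.686, 0.727, -0.0, 0.0]
force: [-3.7, 1.8, 11.1]
finger_gap: 0.116
gripper_force: 62.2
```

The tray is seated on its ledges (tcp 0.0748, as predicted). I release it and fetch the tag.

```bash
python3 -m pendant '[[[0,0,-0.001,0,0,0,0.2],[0,0,0,0,0,0,0.4],[0,0,0,0,0,0,0.4],[0,0,-0.01,0,0,0,0.4],[0,0,-0.03,0,0,0,0.4],[0,0,-0.05,0,0,0,0.5],[0,0,-0.03,0,0,0,0.5],[0,0,0,0,0,0,0.5],[0,0,0,0,0,0,0.5]]]' 25
python3 - <<'E'
from m import *
st();s=snap('wrist','pics/w11.png');P=cloud(s,True)
ang=np.radians(3.3);by=np.array([np.cos(ang),np.sin(ang)]);bx=np.array([by[1],-by[0]])
d=P[...,:2]-[.5495,-.2448];X=d@bx*1000;Y=d@by*1000;Z=P[...,2]
for a,b in((-75,-15),(15,75)):
    k=(abs(X)<50)&(Y>a)&(Y<b)&(Z<.05);A=np.c_[X[k],Y[k],np.ones(k.sum())];print("tray floor",np.median(Z[k]),np.linalg.lstsq(A,Z[k]*1000,rcond=None)[0].round(4))
plan(.608,.264,.15,77)
E
```

```text
t: 29.85
tcp_pos: [0.5489, -0.2453, 0.1704]
tool_rot: [0.686, 0.727, 0.0, 0.001]
force: [-0.6, -0.4, -0.1]
finger_gap: 0.499
gripper_force: 0.0
t29.85 tcp [ 0.5489 -0.2453  0.1704] x [-0.058  0.998 -0.001] y [0.998 0.058 0.001] z [ 0.001 -0.001 -1.   ] F [-0.6 -0.4 -0.1] gap 0.499 gf 0.0 q [-0.61  0.59  1.56 -0.    0.99 -0.66]
tray floor 0.04077780742220369 [-1.00000e-04  2.00000e-03  4.08689e+01]
tray floor 0.040882703228404454 [-0.00000e+00  1.50000e-03  4.08128e+01]
turn [-3.0000e-03 -1.0000e-02 -1.0718e+01] shift units after turn [0.0704 0.6366 0.0242] rows>= 11.0
```

```bash
python3 -m pendant '[[[0,0,0,0,0,-0.893,0.5],[0,0,0,0,0,-0.893,0.5],[0,0,0,0,0,-0.893,0.5],[0,0,0,0,0,-0.893,0.5],[0,0,0,0,0,-0.893,0.5],[0,0,0,0,0,-0.893,0.5],[0,0,0,0,0,-0.893,0.5],[0,0,0,0,0,-0.893,0.5],[0,0,0,0,0,-0.893,0.5],[0,0,0,0,0,-0.893,0.5],[0,0,0,0,0,-0.893,0.5],[0,0,0,0,0,-0.893,0.5],[0,0,0,0,0,0,0.5]]]'
python3 -m pendant '[[[0.005,0.0455,0.0014,0,0,0,0.5],[0.005,0.0455,0.0014,0,0,0,0.5],[0.005,0.0455,0.0014,0,0,0,0.5],[0.005,0.0455,0.0014,0,0,0,0.5],[0.005,0.0455,0.0014,0,0,0,0.5],[0.005,0.0455,0.0014,0,0,0,0.5],[0.005,0.0455,0.0014,0,0,0,0.5],[0.005,0.0455,0.0014,0,0,0,0.5],[0.005,0.0455,0.0014,0,0,0,0.5],[0.005,0.0455,0.0014,0,0,0,0.5],[0.005,0.0455,0.0014,0,0,0,0.5],[0.005,0.0455,0.0014,0,0,0,0.5],[0.005,0.0455,0.0014,0,0,0,0.5],[0.005,0.0455,0.0014,0,0,0,0.5],[0,0,0,0,0,0,0.5],[0,0,0,0,0,0,0.5]]]'
python3 - <<'E'
from m import *
st();s=snap('wrist','pics/w12.png');P=cloud(s,True)
b=rects(P,.0055,.02,(.608,.264),.04);print(b,rects(P,.0045,.02,(.608,.264),.035))
plan(b[1][0]/1000,b[1][1]/1000,.018,b[1][4]+90)
E
```

```text
t: 31.2
tcp_pos: [0.5479, -0.2446, 0.1679]
tool_rot: [0.113, 0.994, 0.001, -0.002]
force: [-0.1, 0.4, -0.6]
finger_gap: 0.502
gripper_force: 0.0
t: 32.8
tcp_pos: [0.608, 0.2644, 0.1527]
tool_rot: [0.113, 0.994, -0.001, -0.001]
force: [0.1, -0.1, -0.7]
finger_gap: 0.499
gripper_force: 0.0
t32.80 tcp [0.608  0.2644 0.1527] x [-0.974  0.225  0.002] y [ 0.225  0.974 -0.002] z [-0.002 -0.001 -1.   ] F [ 0.1 -0.1 -0.7] gap 0.499 gf 0.0 q [ 0.24  0.68  1.41 -0.    1.05 -1.1 ]
(1050, array([610. , 266.8,  50.3,  22. ,  -6.8]), array([6.3, 7.5, 8.6])) (1059, array([610. , 266.8,  50.3,  22. ,  -6.8]), array([6.2, 7.5, 8.6]))
turn [-0.013 -0.018 -0.91 ] shift units after turn [-0.0018  0.0044  0.1687] rows>= 3.0
```

View pics/w12.png

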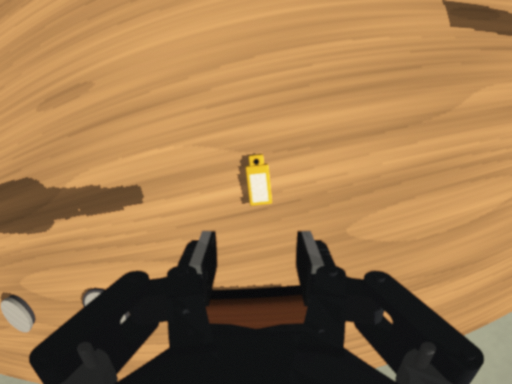

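The wrist view shows the tag at (259,185) between the fingers, turned about 6°; the brush is behind at (255,305). I correct the turn, descend and grip.

```bash
python3 -m pendant '[[[0,0,0,0,0,-0.91,0.5],[-0.0018,0.0042,0.02,0,0,0,0.5],[0,0,0.045,0,0,0,0.5],[0,0,0.045,0,0,0,0.5],[0,0,0.03,0,0,0,0.5],[0,0,0.02,0,0,0,0.5],[0,0,0.009,0,0,0,0.5],[0,0,0,0,0,0,0.5],[0,0,0,0,0,0,0.5]]]'
python3 -m pendant '[[[0,0,0,0,0,0,0.35],[0,0,0,0,0,0,0.2],[0,0,0,0,0,0,0.15],[0,0,0,0,0,0,0.15],[0,0,0,0,0,0,0.15]]]' 25
python3 -m pendant '[[[0,0,-0.005,0,0,0,0.15],[0,0,-0.02,0,0,0,0.15],[0,0,-0.05,0,0,0,0.15],[0,0,-0.05,0,0,0,0.15],[0,0,-0.04,0,0,0,0.15],[0,0,-0.02,0,0,0,0.15],[0,0,0,0,0,0,0.15],[0,0,0,0,0,0,0.15]]]'
python3 - <<'E'
from m import *
st();s=snap('wrist','pics/w13.png')
ang=np.radians(3.3);by=np.array([np.cos(ang),np.sin(ang)]);t=np.array([.5495,-.2448])+.045*by
print(t);plan(t[0],t[1],.165,93.3)
E
```

```text
t: 33.75
tcp_pos: [0.6118, 0.2671, 0.0198]
tool_rot: [0.059, 0.998, 0.0, 0.001]
force: [-0.4, -0.0, 0.9]
finger_gap: 0.498
gripper_force: 0.0
t: 34.25
tcp_pos: [0.6118, 0.2674, 0.0205]
tool_rot: [0.059, 0.998, 0.0, 0.001]
force: [-0.4, -0.3, 6.0]
finger_gap: 0.241
gripper_force: 24.8
t: 35.05
tcp_pos: [0.6104, 0.267, 0.1672]
tool_rot: [0.059, 0.998, 0.0, 0.0]
force: [-0.5, 0.1, -0.1]
finger_gap: 0.238
gripper_force: 24.5
t35.05 tcp [0.6104 0.267  0.1672] x [-0.993  0.118 -0.   ] y [0.118 0.993 0.   ] z [ 0.  0. -1.] F [-0.5  0.1 -0.1] gap 0.238 gf 24.5 q [ 0.24  0.67  1.39  0.    1.08 -1.21]
[ 0.59442538 -0.24220962]
turn [-0.005 -0.017 -1.462] shift units after turn [ 0.0559 -0.6342  0.0014] rows>= 11.0
```

```bash
python3 -m pendant '[[[0,0,0,0,0,-0.73,0.15],[0,0,0,0,0,-0.73,0.15],[0.004,-0.0453,0,0,0,0,0.15],[0.004,-0.0453,0,0,0,0,0.15],[0.004,-0.0453,0,0,0,0,0.15],[0.004,-0.0453,0,0,0,0,0.15],[0.004,-0.0453,0,0,0,0,0.15],[0.004,-0.0453,0,0,0,0,0.15],[0.004,-0.0453,0,0,0,0,0.15],[0.004,-0.0453,0,0,0,0,0.15],[0.004,-0.0453,0,0,0,0,0.15],[0.004,-0.0453,0,0,0,0,0.15],[0.004,-0.0453,0,0,0,0,0.15],[0.004,-0.0453,0,0,0,0,0.15],[0.004,-0.0453,0,0,0,0,0.15],[0.004,-0.0453,0,0,0,0,0.15],[0,0,0,0,0,0,0.15],[0,0,0,0,0,0,0.15]]]'
python3 - <<'E'
from m import *
st();s=snap('wrist','pics/w14.png');plan(.5944,-.2422,.0625,93.3)
E
```

```text
t: 36.9
tcp_pos: [0.5939, -0.2423, 0.1649]
tool_rot: [-0.028, 1.0, 0.001, -0.002]
force: [-0.3, -0.2, -0.2]
finger_gap: 0.237
gripper_force: 24.6
t36.90 tcp [ 0.5939 -0.2423  0.1649] x [-0.998 -0.055  0.003] y [-0.055  0.998  0.003] z [-0.003  0.002 -1.   ] F [-0.3 -0.2 -0.2] gap 0.237 gf 24.6 q [-0.56  0.64  1.46  0.    1.04 -2.19]
turn [ 0.023 -0.026 -0.008] shift units after turn [-0.0004 -0.0013  0.1283] rows>= 3.0
```

View pics/w14.png

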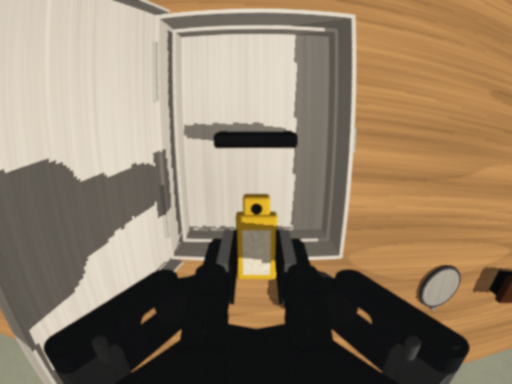

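The wrist view shows the tag held flat at (257,240), the tray in the box with its bar at (255,140), and the lid at left. I lower the tag beyond the bar.

```bash
python3 -m pendant '[[[0,0,0.02,0,0,0,0.15],[0,0,0.03,0,0,0,0.15],[0,0,0.03,0,0,0,0.15],[0,0,0.025,0,0,0,0.15],[0,0,0.01,0,0,0,0.15],[0,0,0.004,0,0,0,0.15],[0,0,0,0,0,0,0.15],[0,0,0,0,0,0,0.15],[0,0,0,0,0,0,0.15]]]'
python3 -m pendant '[[[0,0,0.002,0,0,0,0.15],[0,0,0,0,0,0,0.15],[0,0,0,0,0,0,0.15]]]'
python3 -m pendant '[[[0,0,0.002,0,0,0,0.15],[0,0,0,0,0,0,0.15],[0,0,0,0,0,0,0.15]]]'
```

```text
t: 37.85
tcp_pos: [0.5959, -0.2423, 0.0729]
tool_rot: [-0.029, 1.0, -0.001, 0.001]
force: [0.4, 0.0, 0.2]
finger_gap: 0.233
gripper_force: 24.6
t: 38.15
tcp_pos: [0.5952, -0.2421, 0.0703]
tool_rot: [-0.029, 1.0, -0.0, 0.0]
force: [0.5, 0.5, -0.6]
finger_gap: 0.235
gripper_force: 24.6
t: 38.45
tcp_pos: [0.5951, -0.242, 0.0684]
tool_rot: [-0.029, 1.0, 0.0, -0.0]
force: [0.1, -0.1, -0.3]
finger_gap: 0.238
gripper_force: 24.6
```

```bash
python3 -m pendant '[[[0,0,0.003,0,0,0,0.15],[0,0,0.002,0,0,0,0.15],[0,0,0,0,0,0,0.15],[0,0,0,0,0,0,0.15]]]'
python3 -m pendant '[[[0,0,0.0015,0,0,0,0.15],[0,0,0,0,0,0,0.15],[0,0,0,0,0,0,0.15]]]'
python3 -m pendant '[[[0,0,0.0012,0,0,0,0.15],[0,0,0,0,0,0,0.15],[0,0,0,0,0,0,0.15]]]'
```

```text
t: 38.85
tcp_pos: [0.5951, -0.242, 0.0644]
tool_rot: [-0.029, 1.0, 0.0, -0.0]
force: [-0.0, 0.1, -0.4]
finger_gap: 0.234
gripper_force: 24.6
t: 39.15
tcp_pos: [0.5952, -0.242, 0.0633]
tool_rot: [-0.029, 1.0, 0.0, -0.0]
force: [-0.6, -0.2, -1.0]
finger_gap: 0.236
gripper_force: 24.6
t: 39.45
tcp_pos: [0.5951, -0.242, 0.0623]
tool_rot: [-0.029, 1.0, 0.0, -0.0]
force: [0.8, 0.0, 0.0]
finger_gap: 0.233
gripper_force: 24.6
```

```bash
python3 -m pendant '[[[0,0,0.0012,0,0,0,0.15],[0,0,0,0,0,0,0.15],[0,0,0,0,0,0,0.15]]]'
python3 -m pendant '[[[0,0,0,0,0,0,0.3],[0,0,0,0,0,0,0.4],[0,0,0,0,0,0,0.4],[0,0,-0.005,0,0,0,0.4],[0,0,-0.02,0,0,0,0.4],[0,0,-0.05,0,0,0,0.4],[0,0,-0.05,0,0,0,0.3],[0,0,-0.02,0,0,0,0],[0,0,0,0,0,0,0],[0,0,0,0,0,0,0]]]'
python3 - <<'E'
from m import *
st();s=snap('wrist','pics/w15.png');P=cloud(s,True);T=snap('top','pics/t15.png');S=snap('scene','pics/s15.png')
print("tag",rects(P,.0455,.056,(.5951,-.242),.03))
ang=np.radians(3.3);by=np.array([np.cos(ang),np.sin(ang)]);bx=np.array([by[1],-by[0]])
Q=cloud(S);d=Q[...,:2]-[.5495,-.2448];X=d@bx*1000;Y=d@by*1000;Z=Q[...,2]*1000
k=(Z>110)&(X>60)&(X<140)&(abs(Y)<100);p=np.polyfit(Z[k],X[k],1);print("lid X at z 100,200,220",np.polyval(p,[100,200,220]),Z[k].max())
for x in(0.14,): 
    t=np.array([.5495,-.2448])+x*bx;print(t)
E
```

```text
t: 39.75
tcp_pos: [0.5953, -0.2421, 0.062]
tool_rot: [-0.029, 1.0, -0.0, 0.0]
force: [-0.6, 0.2, 4.7]
finger_gap: 0.237
gripper_force: 25.4
t: 40.75
tcp_pos: [0.595, -0.2419, 0.178]
tool_rot: [-0.029, 1.0, -0.0, 0.0]
force: [-0.3, -0.1, -0.6]
finger_gap: -0.0
gripper_force: 0.0
t40.75 tcp [ 0.595  -0.2419  0.178 ] x [-0.998 -0.057 -0.001] y [-0.057  0.998 -0.   ] z [ 0.001 -0.    -1.   ] F [-0.3 -0.1 -0.6] gap -0.0 gf 0.0 q [-0.56  0.63  1.45 -0.    1.06 -2.19]
tag (1198, array([ 593.5, -241.4,   50.2,   21.6,    4. ]), array([47.6, 48.9, 50.1]))
lid X at z 100,200,220 [ 81.74178935 106.03302276 110.89126945] 229.02072861924293
[ 0.55755896 -0.38456785]
```

The tag lies flat in the tray (top at z 49 mm, as expected; 50×22 mm). Next I go up and around behind the lid with the fingers shut.

```bash
python3 -m pendant '[[[0,0,-0.05,0,0,0,0],[0,0,-0.05,0,0,0,0],[0,0,-0.05,0,0,0,0],[0,0,-0.04,0,0,0,0],[0,0,0,0,0,0.93,0],[0,0,0,0,0,0.93,0],[0,0,0,0,0,0.93,0],[0,0,0,0,0,0.93,0],[0,0,0,0,0,0.93,0],[0,0,0,0,0,0.93,0],[0,0,0,0,0,0.93,0],[0,0,0,0,0,0.93,0],[0,0,0,0,0,0.93,0],[0,0,0,0,0,0.93,0],[0,0,0,0,0,0.93,0],[0,0,0,0,0,0.93,0],[0,0,0,0,0,0.93,0],[0,0,0,0,0,0.93,0],[0,0,0,0,0,0,0],[0,0,0,0,0,0,0]]]'
python3 -c "
from h import *
st();plan(.559,-.409,.33,3.3)"
```

```text
t: 42.9
tcp_pos: [0.5949, -0.2419, 0.3281]
tool_rot: [0.683, 0.731, -0.0, -0.001]
force: [0.1, 0.1, -0.2]
finger_gap: 0.001
gripper_force: 0.0
t42.90 tcp [ 0.5949 -0.2419  0.3281] x [-0.068  0.998  0.001] y [ 0.998  0.068 -0.002] z [-0.002  0.001 -1.   ] F [ 0.1  0.1 -0.2] gap 0.001 gf 0.0 q [-0.56  0.48  1.28 -0.    1.38 -0.63]
turn [-0.016 -0.012  0.086] shift units after turn [-0.206  -0.0568 -0.0024] rows>= 4.0
```

```bash
python3 -m pendant '[[[0,0,0,0,0,0.086,0],[-0.0344,-0.0095,0,0,0,0,0],[-0.0344,-0.0095,0,0,0,0,0],[-0.0344,-0.0095,0,0,0,0,0],[-0.0344,-0.0095,0,0,0,0,0],[-0.0344,-0.0095,0,0,0,0,0],[-0.0344,-0.0095,0,0,0,0,0],[0,0,0,0,0,0,0],[0,0,0.04,0,0,0,0],[0,0,0.05,0,0,0,0],[0,0,0.04,0,0,0,0],[0,0,0.02,0,0,0,0],[0,0,0,0,0,0,0],[0,0,0,0,0,0,0]]]'
python3 - <<'E'
from h import *
st();snap('scene','pics/s16.png')
ang=np.radians(3.3);by=np.array([np.cos(ang),np.sin(ang)]);bx=np.array([by[1],-by[0]])
d=monitor.sense()["tcp_pos"][:2]-np.array([.5495,-.2448]);print("boxXY",d@bx,d@by)
E
```

```text
t: 44.3
tcp_pos: [0.5593, -0.409, 0.2097]
tool_rot: [0.687, 0.727, 0.0, 0.0]
force: [0.2, 0.4, -0.2]
finger_gap: 0.001
gripper_force: 0.0
t44.30 tcp [ 0.5593 -0.409   0.2097] x [-0.056  0.998  0.   ] y [0.998 0.056 0.   ] z [ 0.  0. -1.] F [ 0.2  0.4 -0.2] gap 0.001 gf 0.0 q [-0.79  0.66  1.28  0.    1.2  -0.85]
boxXY 0.1650892553895683 0.0006545723469868659
```

View pics/s16.png

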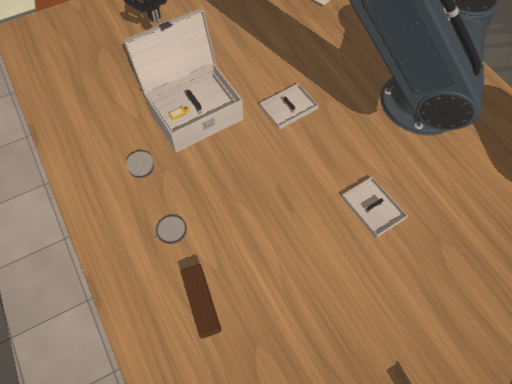

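The scene view shows the shut fingers at (155,10) behind the lid near its lever (165,25), and the tag and tray in the box. I step sideways off the lever, then push.

```bash
python3 -m pendant '[[[0,-0.045,0,0,0,0,0],[0.019,0,0,0,0,0,0],[0.019,0,0,0,0,0,0],[0.019,0,0,0,0,0,0],[0.019,0,0,0,0,0,0],[0.019,0,0,0,0,0,0],[0,0,0,0,0,0,0]]]'
python3 -m pendant '[[[0.025,0,0.0013,0,0,0,0],[0.0244,0,0.0057,0,0,0,0],[0.0231,0,0.0098,0,0,0,0],[0,0,0,0,0,0,0]]]'
python3 -m pendant '[[[0.021,0,0.0137,0,0,0,0],[0.0183,0,0.0171,0,0,0,0],[0.0151,0,0.02,0,0,0,0],[0.0114,0,0.0223,0,0,0,0],[0,0,0,0,0,0,0]]]'
python3 - <<'E'
from h import *
st();S=snap('scene','pics/s17.png')
ang=np.radians(3.3);by=np.array([np.cos(ang),np.sin(ang)]);bx=np.array([by[1],-by[0]])
d=monitor.sense()["tcp_pos"][:2]-np.array([.5495,-.2448]);print("boxXY",d@bx,d@by)
E
```

```text
t: 45.05
tcp_pos: [0.5189, -0.3324, 0.2096]
tool_rot: [0.686, 0.727, 0.001, -0.001]
force: [0.0, -0.4, -0.4]
finger_gap: -0.0
gripper_force: 0.0
t: 45.45
tcp_pos: [0.5144, -0.2744, 0.1946]
tool_rot: [0.687, 0.727, 0.0, -0.003]
force: [-0.1, 0.2, -0.1]
finger_gap: 0.003
gripper_force: 0.0
t: 45.95
tcp_pos: [0.5109, -0.2233, 0.1354]
tool_rot: [0.687, 0.727, -0.0, -0.003]
force: [-0.2, -0.2, -0.7]
finger_gap: -0.002
gripper_force: 0.0
t45.95 tcp [ 0.5109 -0.2233  0.1354] x [-0.056  0.998  0.004] y [ 0.998  0.056 -0.005] z [-0.005  0.004 -1.   ] F [-0.2 -0.2 -0.7] gap -0.002 gf 0.0 q [-0.61  0.59  1.7   0.    0.86 -0.67]
boxXY -0.022459277043994044 -0.03652374260098799
```

View pics/s17.png

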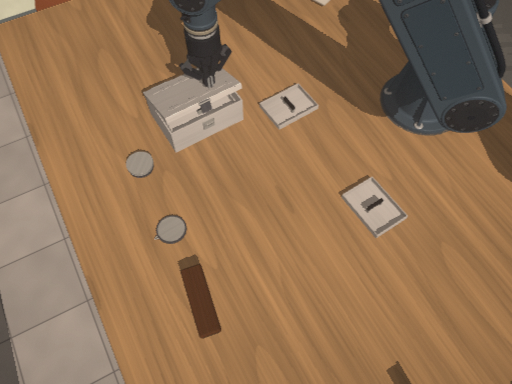

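The lid is nearly shut, about 20° open, with the fingertips on it at (210,82). I finish the close.

```bash
python3 -m pendant '[[[0.0073,0,0.024,0,0,0,0],[0.0031,0,0.0225,0,0,0,0],[0,0,0,0,0,0,0],[0,0,0,0,0,0,0]]]'
python3 -m pendant '[[[0,0,0.0025,0,0,0,0],[0,0,0,0,0,0,0],[0,0,0,0,0,0,0]]]'
python3 -m pendant '[[[0,0,0.0025,0,0,0,0],[0,0,0,0,0,0,0],[0,0,0,0,0,0,0]]]'
```

```text
t: 46.4
tcp_pos: [0.5123, -0.2175, 0.1007]
tool_rot: [0.687, 0.726, -0.0, 0.0]
force: [0.1, 0.3, -0.0]
finger_gap: 0.002
gripper_force: 0.0
t: 46.7
tcp_pos: [0.5123, -0.2171, 0.0989]
tool_rot: [0.687, 0.726, 0.0, 0.0]
force: [0.0, 0.7, -0.0]
finger_gap: 0.001
gripper_force: 0.0
t: 47.0
tcp_pos: [0.5123, -0.217, 0.0965]
tool_rot: [0.687, 0.726, 0.0, 0.0]
force: [-0.4, -0.5, 0.6]
finger_gap: 0.002
gripper_force: 0.7
```

```bash
python3 -m pendant '[[[0,0,0.002,0,0,0,0],[0,0,0,0,0,0,0],[0,0,0,0,0,0,0]]]'
python3 -m pendant '[[[0,0,0.002,0,0,0,0],[0,0,0,0,0,0,0],[0,0,0,0,0,0,0]]]'
```

```text
t: 47.3
tcp_pos: [0.5123, -0.217, 0.096]
tool_rot: [0.687, 0.727, 0.0, 0.001]
force: [-1.4, 0.5, 9.4]
finger_gap: -0.005
gripper_force: 4.8
t: 47.6
tcp_pos: [0.5124, -0.217, 0.0959]
tool_rot: [0.687, 0.727, 0.0, 0.001]
force: [-3.7, 1.2, 19.5]
finger_gap: 0.004
gripper_force: 9.8
```

Firm stop at tip z ≈ 82 mm, so the lid is shut. I retreat and verify.

```bash
python3 -m pendant '[[[0,0,-0.01,0,0,0,0],[0,0,-0.03,0,0,0,0],[0,0,-0.05,0,0,0,0],[0,0,-0.05,0,0,0,0],[0,0,-0.05,0,0,0,0],[0.04,0,-0.02,0,0,0,0],[0.05,0,0,0,0,0,0],[0.05,0,0,0,0,0,0],[0.05,0,0,0,0,0,0],[0.05,0,0,0,0,0,0],[0.05,0,0,0,0,0,0],[0.03,0,0,0,0,0,0],[0,0,0,0,0,0,0],[0,0,0,0,0,0,0]]]'
python3 - <<'E'
from h import *
st();S=snap('scene','pics/s18.png');T=snap('top','pics/t18.png')
ang=np.radians(3.3);by=np.array([np.cos(ang),np.sin(ang)]);bx=np.array([by[1],-by[0]])
for n,s in(('scene',S),('top',T)):
    Q=cloud(s);d=Q[...,:2]-[.5495,-.2448];X=d@bx*1000;Y=d@by*1000;Z=Q[...,2]*1000
    k=(abs(X)<68)&(abs(Y)<90)&(Z<130);A=np.c_[X[k],Y[k],np.ones(k.sum())];print(n,k.sum(),np.linalg.lstsq(A,Z[k],rcond=None)[0].round(4))
cv2.imwrite('pics/t18b.png',cv2.resize(cv2.imread('pics/t18.png'),(800,600)))
E
```

```text
t: 49.0
tcp_pos: [0.4977, 0.0391, 0.2609]
tool_rot: [0.687, 0.727, -0.0, 0.0]
force: [-0.1, 0.1, 0.9]
finger_gap: 0.002
gripper_force: 0.0
t49.00 tcp [0.4977 0.0391 0.2609] x [-0.057  0.998 -0.   ] y [ 0.998  0.057 -0.   ] z [-0.    -0.001 -1.   ] F [-0.1  0.1  0.9] gap 0.002 gf 0.0 q [-0.15  0.34  1.72 -0.    1.08 -0.2 ]
scene 3051 [-3.00000e-04  3.00000e-04  8.21122e+01]
top 4286 [ 1.20000e-03 -4.00000e-04  8.26444e+01]
```

View pics/t18b.png

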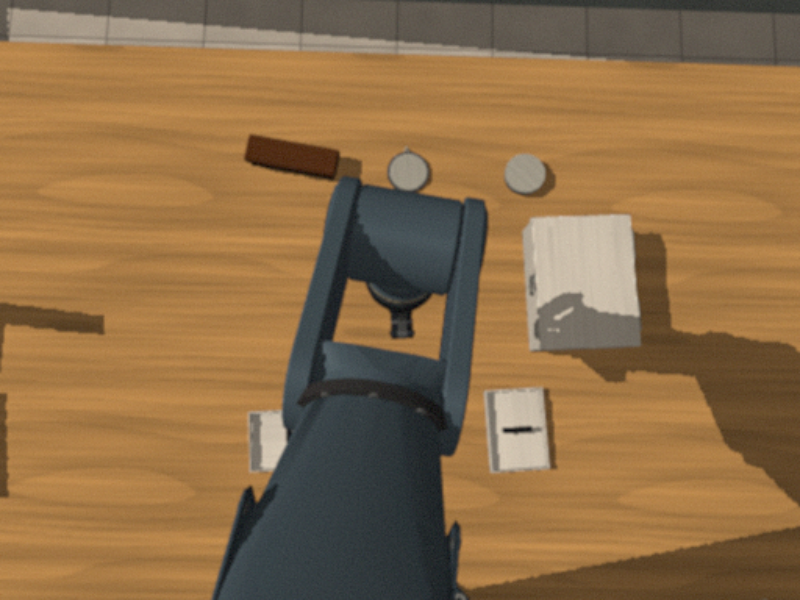

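The top view shows the lid shut flat at (583,283), level at z 82 mm. The brush (290,157), mirror (408,172) and tin (525,175) have not moved, and the robot is clear.

```bash
python3 -c "
from station import job
print(job.sign_off())"
```

```text
the job is handed in; nothing more can be done
None
```

The box is packed in the order asked (dish, keys, tray, tag), the lid is fully shut, the mirror, tin and brush are where they lay, and the job was handed in at about 49 s of the 134 s allowed.

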